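# Catch the falling lid of the reel chest and lower it shut

## Robot

A 6-joint arm with a two-finger parallel gripper is mounted at the origin on the work surface. World frame = base frame: x ahead of the robot, y to its left, z up, the work surface at z = 0. Lengths are in m, angles in rad, forces in N, time in s.
With the tool pointing down it reaches from about 0.35 to 0.775 m from the base axis. Payload 7.3 kg.
Tool frame: the origin (TCP) lies at the very end of the fingers, on their centre line; the grasp point (between the pads) lies robot.pinch_z behind it (robot.pinch_z is the distance from the TCP to the grasp point, in m); y points along the fingers, z is the direction in which the jaws open and shut, and the axes are right-handed (so a half turn about y gives the same grasp; the last joint's range is limited). The gripper opens to 92 mm and grips with 3 to 60 N. Pads are 19 mm wide; open, the fingers measure 130 mm over their backs; the gripper's body (75 mm by 190 mm) begins 47 mm behind the grasp point.
Start: joints at [-0.146, 0.342, 1.524, -0, 1.275, -0.146], TCP at [0.525, 0, 0.227] pointing down, gripper open.
Joint ranges: [-2.53, 2.53], [-0.77, 2.02], [0.04, 2.7], [-1, 4.14], [0.28, 2.66], [-3.11, 3.11]. Speed limits (rad/s): [2.57, 2.57, 3.14, 3.14, 3.14, 3.14].

## Interface

Orientations are given as [roll, pitch, yaw] about the fixed x, y, z axes, in that order (R = Rz(yaw) Ry(pitch) Rx(roll)).
In Python, from cell import status, viewer, robot gives the robot as it stands. The module is installed in compiled form; this text tells all that it offers.
- The arm moves only by the shell command python3 -m pendant 'ROWS' [FORCE]. ROWS is JSON, a list that holds one entry, the list of rows, each a list of 7 numbers: the shift along the tool's x, y, z in cm, then the turn, a rotation vector about the tool's x, y, z in rad, then the finger opening in cm, from 0 to 9.18. A call has 1 to 20 rows; each row is the pose to reach, as a shift and turn from the pose commanded when the call began, along the tool's axes at that moment; what a row does not reach only later rows make up. A row lasts 1/10 s, in which the tool goes at most 50 mm and 8.59 degrees, less where a joint would pass 70% of its speed; a pose out of reach is approached as far as the arm can. A call with a gripper value outside its range is refused whole. The fingers move at their own pace and stop on an object; FORCE is the grip in N (left out, the last holds). Time passes only in rows, so rows that repeat a pose let the fingers close. It gives the time, the measured TCP pose, the force and the opening at its end, in the units of the state.
- status.observe(): the state, without advancing time (a new reading comes with each control period).
- viewer.read_camera(name): name is "scene" or "side" or "wrist"; returns a dict with "image" (384x512x3 uint8, red, green, blue), "range_z" (384x512 float32, m along the optical axis (not along the pixel's ray), 0 where there is no reading), "fx", "fy", "cx", "cy" (pixels), "distortion" ([k1, k2, p1, p2, k3] as OpenCV has them; the pictures are not rectified), "camera_from_world" (4x4, takes a point from world to camera coordinates). Camera axes: x right, y up, looking along -z (the intrinsics and any distortion apply to the point x, -y, -z); pixel columns grow to the right and rows downward; lengths in m; the calibration is good to about 2 mm. A picture is of the moment at which its call begins.
- robot.hand_in(): hands the job in, once; it reports no verdict.
The state is a dict: "time": time; "qpos": joint angles; "qvel": joint speeds; "joint_efforts": joint torques, N m; "tool_pos": TCP position; "tool_rot": TCP orientation; "contact_force": force on the tool from outside, world axes, zero at the start; "torque": the same for the moment, N m; "opening": finger opening in m.
Only numpy, scipy, OpenCV 4.12 (cv2) and the standard library are available. Lean on these libraries where they do the work, as an engineer would, in place of code of your own. Each camera call takes 0.05 s, during which the arm holds its last target. There are 200 camera calls.

## Task

The wooden thread-reel chest stands open. Without gripping anything, tip its lid forward over the chest with a finger until it starts to fall shut by itself, catch it on the back of a finger while it is still well up, and lower it gently until it is fully shut, never letting it slam; then take the hand away. Leave everything else on the table where it is.

Things in the scene. Friction and masses are not known exactly. Their poses are not given: they have to be found in the camera images.
- chest: fixed dark wooden reel chest, 170 deep (x) by 240 wide (y) by 120 high, open on top, reels standing inside. Origin: centre of its underside, on the work surface. Its front, where the lid's lip comes down, faces roughly to the robot's left (+y), turned up to 20 degrees either way. Its +x axis points from the front to the hinge at its back (roughly world -y); z up.
- hinge_line (a point): middle of the hinge axis, fixed to the chest at its back top edge (85 mm along the chest's +x from the chest's origin, 120.5 mm high); the axis lies along the chest's y.
- lid (a joint): lid angle in rad: 0 shut and level, pi/2 upright, 1.75 back on its stop. It starts leaning back at 1.60 to 1.75 and may creep back to the stop in the first few seconds. Tipped forward below about 1.3 it falls by itself, slowed by a damper: 0.1 to 0.3 rad/s at first, 0.5 to 0.9 rad/s when nearly down (2 to 4 s from 1.2 to shut). Landing at that unchecked speed is a slam.
- lid_mid (a point): centre of the lid's outer (upper) face, 85 mm from the hinge. Lid: dark wooden panel 170 by 240 by 10 thick, 0.31 to 0.43 kg, with a brass finger lip 120 wide, 8 thick, that sticks out 22 mm beyond its front edge. The panel's underside passes through the hinge axis. Site z: outer face normal; -x: towards the lip. Drawing the top of the open lid forward from behind takes about 1 N.
- lid_lip (a point): middle of the lip's front lower edge, 192 mm from the hinge axis: the part to rest on the finger. When shut it is 120 mm above the table, and the 22 mm of lip outside the front wall can be supported from below until the lid is fully down.
- reel_red: loose red reel, 40 diameter, 75 high, standing just beyond the end of the chest away from the robot; origin under its centre. Leave alone.
- reel_blue: loose blue reel, 48 diameter, 95 high, standing close behind the hinged back of the chest; origin under its centre. Leave alone.
- button_jar: loose glass jar, 68 diameter, 90 high, to the right; origin under its centre. Leave alone.
- tape_case: loose round yellow tape-measure case, 56 diameter, 18 high, to the left; origin under its centre. Leave alone.
- chalk_block: loose white block of tailor's chalk, 50 by 35 by 9, to the left; origin under its centre. Leave alone.
- shears: loose tailor's shears lying flat, about 270 long and 100 wide, 14 high, to the right; origin under the pivot, blades along its +x. Leave alone.

How it is judged:
On the way, in this order (a step that is already met when the one before it is completed fails the run):
1. the lid is tipped forward past upright and falls by itself, with no finger on it (value of joint lid between 0.25 and 1.45 rad and velocity of joint lid below -0.08 rad/s and contact force between the fingers and lid below 0.05 N), for 0.1 s.
2. the falling lid is caught and rests on the fingers, slowed, while still at least 0.2 rad (about 40 mm at the lip) above shut (contact force between the fingers and lid above 0.2 N and value of joint lid above 0.2 rad and velocity of joint lid above -0.4 rad/s), for 0.1 s.
3. the lid is down (value of joint lid below 0.025 rad and velocity of joint lid above -0.05 rad/s), for 0.2 s.
At the end, for the whole second after the job is handed in: The lid is shut (within 0.025 rad, about 5 mm at the lip) and at rest, and the reels, jar, tape case, chalk and shears are within 12 mm of where they began (all of step 3 and velocity of joint lid below 0.05 rad/s and distance of each of reel_red, reel_blue, button_jar, tape_case, chalk_block, shears from where it was at the start of the episode below 0.012 m); the robot touches nothing.
It fails at once if the lid comes down faster than 0.45 rad/s within 0.30 to 0.04 rad of shut (a slam; only the last 7 mm at the lip are free) (value of joint lid between 0.04 and 0.3 rad and velocity of joint lid below -0.45 rad/s).
It fails at once if the lid is forced or squeezed with more than 40 N (contact force between the fingers and lid above 40 N).
It fails at once if a bystander is pushed, lifted, carried or knocked over (distance of any of reel_red, reel_blue, button_jar, tape_case, chalk_block, shears from where it was at the start of the episode above 0.012 m or angle between any of reel_red, reel_blue, button_jar, tape_case, chalk_block, shears's own z axis and vertical above 0.3 rad).
It also fails if it takes over 51 s, if anything falls off the work surface, if the arm or the gripper's body presses on something with over 40 N, if the wrist force passes 120 N, or if a joint passes its speed limit or range.

## Working session

There is one attempt and no reset: what is moved stays moved. The work goes in short steps, Python scripts to look and compute and a shell command to move; the robot and the scene stay as the last step left them, time stands still between calls to the robot, and variables do not carry over. Pictures are saved under pics/ and viewed, about 8 in all and at most 12, crops included, and the job is handed in when it is done.

```bash
mkdir -p pics; ls
cat > h.py <<'E'
import numpy as np, cv2
from cell import status, viewer, robot
from scipy.spatial.transform import Rotation as R
def world(c):
    h,w=c["range_z"].shape
    u,v=np.meshgrid(np.arange(w,dtype=np.float64),np.arange(h,dtype=np.float64))
    K=np.array([[c["fx"],0,c["cx"]],[0,c["fy"],c["cy"]],[0,0,1.]])
    p=cv2.undistortPoints(np.stack([u.ravel(),v.ravel()],1)[:,None],K,np.array(c["distortion"],float))[:,0]
    d=c["range_z"].ravel().astype(float)
    P=np.stack([p[:,0]*d,-p[:,1]*d,-d,np.ones_like(d)],1)
    W=(np.linalg.inv(np.array(c["camera_from_world"]))@P.T).T[:,:3]
    W[d==0]=np.nan
    return W.reshape(h,w,3)
def save(n,im): cv2.imwrite("pics/"+n,cv2.cvtColor(im,cv2.COLOR_RGB2BGR))
E
python3 - <<'E'
from h import *
for n in ("scene","side"):
    c=viewer.read_camera(n); save(n+"0.png",c["image"]); np.savez(n+"0.npz",W=world(c),im=c["image"])
    print(n,np.round(np.linalg.inv(np.array(c["camera_from_world"]))[:3],2).tolist())
s=status.observe(); print(s, robot.pinch_z)
a=cv2.imread("pics/scene0.png");
E
```

```text
pics
scene [[0.44, -0.62, 0.65, 1.27], [0.9, 0.31, -0.31, -0.35], [-0.01, 0.72, 0.69, 0.85]]
side [[-0.92, -0.29, 0.25, 0.84], [0.38, -0.71, 0.59, 0.68], [0.0, 0.64, 0.77, 0.98]]
{'time': 0.1, 'qpos': array([-1.45998241e-01,  3.42684764e-01,  1.52493124e+00, -3.12617753e-05,
        1.27540681e+00, -1.45999835e-01]), 'qvel': array([ 0.00138626, -0.00053818, -0.00196966,  0.00159901,  0.00134129,
       -0.00080795]), 'joint_efforts': array([ 1.49919495e-03, -4.32001984e+01, -2.44694173e+01,  7.19219679e-02,
        5.25739230e-02, -9.79429342e-05]), 'tool_pos': array([5.24628552e-01, 6.81858638e-05, 2.26094600e-01]), 'tool_rot': array([-1.57221563e+00,  1.78486062e-04, -1.57078574e+00]), 'contact_force': array([ 0.10582484, -0.41899975, -0.61978072]), 'torque': array([-0.01817767, -0.05995866, -0.05363501]), 'opening': 0.09190912550024244} 0.0188
```

View pics/scene0.png

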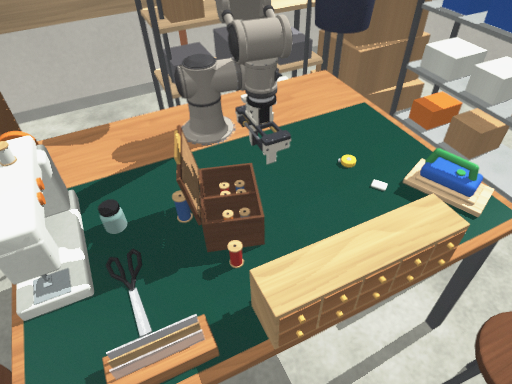

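View pics/side0.png

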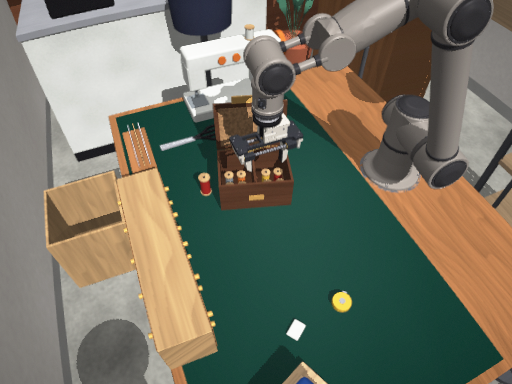

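The scene view shows the open chest around (230,210). Its lid stands up at about (188,175), the red reel is at (235,253), the blue reel at (183,207), and the hand is above and in front of the chest at (265,145). The side view shows the chest front at (255,195) and the lid behind it at (245,125).

Run:
```python
from h import *
P=[];C=[]
for n in ("scene","side"):
    f=np.load(n+"0.npz"); P.append(f["W"].reshape(-1,3)); C.append(f["im"].reshape(-1,3))
for n,(p,c) in zip(("scene","side"),zip(P,C)):
    m=(abs(p[:,2]-.12)<.004)&(p[:,0]>.35)&(p[:,0]<.8)&(p[:,1]>-.4)&(p[:,1]<.2)&(c[:,0]<150)
    q=p[m]; print(n,len(q),np.round(np.percentile(q,[0,5,50,95,100],axis=0),3).tolist())
    r=cv2.minAreaRect(q[:,:2].astype(np.float32)); print(r, cv2.boxPoints(r).round(3).tolist())
    # lid
    m=(p[:,2]>.14)&(p[:,2]<.33)&(p[:,0]>.3)&(p[:,0]<.85)&(p[:,1]>-.4)&(p[:,1]<-.08)
    q=p[m]
    for z in np.arange(.14,.33,.02):
        k=q[abs(q[:,2]-z)<.01]
        if len(k)>5: print(round(z,2),len(k),np.round(np.percentile(k[:,:2],[1,50,99],axis=0),3).tolist())
def obj(name,p,c,f,zmin=.0):
    m=f(c.astype(int))&(p[:,0]>.2)&(p[:,0]<1)&(abs(p[:,1])<.7)&(p[:,2]>zmin)&(p[:,2]<.12); q=p[m]; 
    if len(q): print(name,len(q),np.round(np.median(q,0),3),np.round(np.percentile(q,[5,95],axis=0),3).tolist())
for p,c in zip(P,C):
    obj("red",p,c,lambda c:(c[:,0]>110)&(c[:,1]<40)&(c[:,2]<50),.01)
    obj("blue",p,c,lambda c:(c[:,2]>c[:,0]+40)&(c[:,2]>c[:,1]+25),.005)
    obj("yel",p,c,lambda c:(c[:,0]>180)&(c[:,1]>150)&(c[:,2]<80),.005)
    obj("wht",p,c,lambda c:(c.min(1)>200),.003)
```

```text
scene 661 [[0.38, -0.23, 0.116], [0.394, -0.21, 0.117], [0.555, -0.117, 0.121], [0.647, -0.007, 0.123], [0.658, 0.008, 0.124]]
((0.5174192190170288, -0.10914535075426102), (0.17851217091083527, 0.24630458652973175), 72.61495208740234) [[0.37299999594688416, -0.15800000727176666], [0.6079999804496765, -0.23100000619888306], [0.6620000004768372, -0.061000000685453415], [0.4269999861717224, 0.013000000268220901]]
0.14 75 [[0.398, -0.235], [0.56, -0.196], [0.847, -0.163]]
0.16 589 [[0.395, -0.236], [0.832, -0.147], [0.849, -0.082]]
0.18 141 [[0.381, -0.241], [0.535, -0.211], [0.606, -0.165]]
0.2 139 [[0.381, -0.244], [0.519, -0.21], [0.604, -0.168]]
0.22 157 [[0.379, -0.247], [0.528, -0.216], [0.604, -0.172]]
0.24 154 [[0.378, -0.25], [0.521, -0.218], [0.603, -0.175]]
0.26 156 [[0.377, -0.255], [0.524, -0.222], [0.601, -0.179]]
0.28 258 [[0.373, -0.257], [0.539, -0.232], [0.599, -0.183]]
0.3 144 [[0.426, -0.245], [0.493, -0.224], [0.564, -0.201]]
0.32 37 [[0.429, -0.241], [0.492, -0.226], [0.539, -0.207]]
side 446 [[0.394, -0.225, 0.116], [0.409, -0.211, 0.117], [0.553, -0.054, 0.121], [
[... 844 characters left out ...]
0.228], [0.541, -0.217]]
0.32 15 [[0.489, -0.24], [0.513, -0.231], [0.538, -0.221]]
red 30 [ 0.695 -0.163  0.039] [[0.686, -0.174, 0.017], [0.697, -0.157, 0.059]]
blue 1443 [0.713 0.579 0.074] [[0.459, -0.247, 0.035], [0.801, 0.641, 0.082]]
yel 15 [0.471 0.369 0.017] [[0.441, 0.362, 0.014], [0.481, 0.392, 0.019]]
wht 3140 [ 0.566 -0.557  0.044] [[0.316, -0.686, 0.006], [0.844, 0.622, 0.095]]
red 45 [ 0.687 -0.147  0.043] [[0.439, -0.153, 0.014], [0.693, -0.083, 0.059]]
blue 71 [0.658 0.545 0.076] [[0.646, 0.537, 0.066], [0.671, 0.554, 0.079]]
yel 40 [0.468 0.396 0.017] [[0.442, -0.096, 0.007], [0.48, 0.414, 0.056]]
wht 601 [ 0.594 -0.45   0.041] [[0.438, -0.694, 0.006], [0.754, 0.421, 0.05]]
```

```bash
cat >> h.py <<'E'
C=np.array([.518,-.104]); f=np.array([.293,.956]); w=np.array([.956,-.293])
def fz(p): d=np.asarray(p)[...,:2]-C; return np.stack([d@f,d@w,np.asarray(p)[...,2]],-1)
def plan(tf,tw,tz,alpha):
    s=status.observe(); R0=R.from_euler("xyz",s["tool_rot"]); 
    y=np.r_[-f*np.cos(alpha),-np.sin(alpha)]; z=np.r_[w,0]
    R1=R.from_matrix(np.stack([np.cross(y,z),y,z],1))
    p=np.r_[C+tf*f+tw*w,tz]
    print("shift cm",np.round(R0.inv().apply(p-s["tool_pos"])*100,2),"turn",np.round((R0.inv()*R1).as_rotvec(),3))
def show():
    s=status.observe(); print("t",round(s["time"],2),"f,w,z",np.round(fz(s["tool_pos"]),4),"y",np.round(R.from_euler("xyz",s["tool_rot"]).as_matrix()[:,1],3),"q",np.round(s["qpos"],2),"F",np.round(s["contact_force"],2),"op",round(s["opening"],3))
E
python3 - <<'E'
from h import *
show(); plan(.06,0,.40,np.pi/4); plan(.06,0,.40,.87)
for n in ("scene","side"):
    q=np.load(n+"0.npz"); p=fz(q["W"].reshape(-1,3)); m=(abs(p[:,0]+.11)<.06)&(abs(p[:,1])<.13)&(p[:,2]>.13)&(p[:,2]<.33); p=p[m]
    for z in np.arange(.15,.33,.02):
        k=p[abs(p[:,2]-z)<.01]; print(n,round(z,2),len(k),np.round(np.percentile(k[:,0],[2,20,50,80,98]),3))
    # red/blue reel etc
E
```

```text
t 0.1 f,w,z [ 0.1014 -0.0242  0.2261] y [-0.001  0.    -1.   ] q [-0.15  0.34  1.52 -0.    1.28 -0.15] F [ 0.11 -0.42 -0.62] op 0.092
shift cm [  4.67 -17.39   1.07] turn [-0.115  0.282 -0.779]
shift cm [  4.67 -17.39   1.07] turn [-0.103  0.286 -0.695]
scene 0.15 128 [-0.101 -0.093 -0.092 -0.091 -0.089]
scene 0.17 139 [-0.104 -0.097 -0.095 -0.094 -0.093]
scene 0.19 143 [-0.108 -0.1   -0.099 -0.098 -0.097]
scene 0.21 146 [-0.11  -0.104 -0.103 -0.102 -0.101]
scene 0.23 153 [-0.114 -0.108 -0.106 -0.105 -0.104]
scene 0.25 156 [-0.118 -0.111 -0.11  -0.109 -0.108]
scene 0.27 183 [-0.122 -0.115 -0.114 -0.112 -0.112]
scene 0.29 218 [-0.126 -0.122 -0.119 -0.117 -0.116]
scene 0.31 119 [-0.128 -0.127 -0.124 -0.121 -0.12 ]
side 0.15 99 [-0.095 -0.093 -0.092 -0.089 -0.087]
side 0.17 114 [-0.1   -0.097 -0.095 -0.093 -0.09 ]
side 0.19 237 [-0.103 -0.101 -0.099 -0.097 -0.094]
side 0.21 222 [-0.107 -0.104 -0.103 -0.1   -0.097]
side 0.23 220 [-0.111 -0.108 -0.106 -0.104 -0.102]
side 0.25 249 [-0.115 -0.112 -0.11  -0.108 -0.105]
side 0.27 253 [-0.12  -0.117 -0.115 -0.112 -0.11 ]
side 0.29 208 [-0.125 -0.121 -0.118 -0.116 -0.114]
side 0.31 84 [-0.128 -0.124 -0.122 -0.12  -0.117]
```

```bash
python3 -m pendant '[[[0,-5,0,0,0,0,0],[1,-10,0.3,0,0,0,0],[2,-15,0.5,-0.02,0.05,-0.15,0],[4.7,-17.4,1.1,-0.04,0.1,-0.29,0],[4.7,-17.4,1.1,-0.06,0.15,-0.43,0],[4.7,-17.4,1.1,-0.08,0.2,-0.57,0],[4.7,-17.4,1.1,-0.1,0.25,-0.7,0],[4.7,-17.4,1.1,-0.115,0.282,-0.779,0],[4.7,-17.4,1.1,-0.115,0.282,-0.779,0],[4.7,-17.4,1.1,-0.115,0.282,-0.779,0]]]'; python3 -c "
from h import *
show(); plan(-.175,0,.37,np.pi/4)"
```

```text
time: 1.1
tool_pos: [0.5362, -0.0468, 0.4002]
tool_rot: [-1.57, -0.783, -1.867]
contact_force: [0.0, -0.3, 1.1]
opening: 0.0164
t 1.1 f,w,z [0.0601 0.0007 0.4002] y [-0.205 -0.675 -0.709] q [ 0.15  0.49  1.07 -0.73  1.89  0.32] F [ 0.02 -0.33  1.13] op 0.016
shift cm [14.53 18.72 -0.11] turn [-0.002  0.001 -0.002]
```

```bash
python3 -m pendant '[[[3,3,0,0,0,0,0],[6.5,6.5,0,0,0,0,0],[10,10,0,0,0,0,0],[13.5,13.5,0,0,0,0,0],[16,17,0,0,0,0,0],[14.5,18.7,0,0,0,0,0],[14.5,18.7,0,0,0,0,0],[14.5,18.7,0,0,0,0,0]]]'; python3 -c "
from h import *
show(); plan(-.172,0,.303,np.pi/4)
c=viewer.read_camera('side'); save('side1.png',c['image'])"
```

```text
time: 1.9
tool_pos: [0.467, -0.2718, 0.3721]
tool_rot: [-1.566, -0.784, -1.872]
contact_force: [-0.2, 0.1, 0.8]
opening: 0.0004
t 1.9 f,w,z [-0.1754  0.0004  0.3721] y [-0.205 -0.676 -0.708] q [-0.25  0.33  1.4  -0.79  1.49  0.15] F [-0.15  0.13  0.81] op 0.0
shift cm [-5.12  4.65 -0.07] turn [-0.002 -0.002 -0.001]
```

View pics/side1.png

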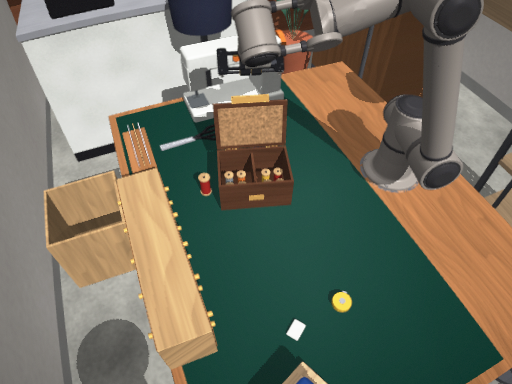

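The side view shows the hand at (250,65), above and behind the lid lip at (250,98), with nothing disturbed. Next I lower the fingertip behind the lip.

```bash
python3 -m pendant '[[[-1.7,1.6,0,0,0,0,0],[-3.4,3.1,0,0,0,0,0],[-5.1,4.6,0,0,0,0,0],[-5.1,4.6,0,0,0,0,0],[-5.8,3.9,0,0,0,0,0],[-6.2,3.5,0,0,0,0,0],[-6.6,3.1,0,0,0,0,0],[-7.0,2.7,0,0,0,0,0],[-7.4,2.3,0,0,0,0,0],[-7.8,1.9,0,0,0,0,0],[-8.2,1.5,0,0,0,0,0],[-8.6,1.1,0,0,0,0,0],[-9.0,0.7,0,0,0,0,0],[-9.4,0.3,0,0,0,0,0]]]'
cat >> h.py <<'E'
def lid(n="scene"):
    p=fz(world(viewer.read_camera(n)).reshape(-1,3))
    p=p[(abs(p[:,1])<.1)]; d=p-np.array([-.0855,0,.1205])
    r=np.hypot(d[:,0],d[:,2]); t=np.arctan2(d[:,2],d[:,0])
    k=(r>.10)&(r<.16)&(t>0.05)&(t<1.85)
    h,e=np.histogram(t[k],bins=90,range=(0,1.8)); i=np.argsort(h)[-4:]
    print(n,"theta cand",[(round(e[j],2),int(h[j])) for j in sorted(i)])
E
python3 -c "
from h import *
show(); lid(); lid('side')"
```

```text
time: 3.35
tool_pos: [0.4869, -0.2106, 0.3065]
tool_rot: [-1.56, -0.788, -1.876]
contact_force: [-0.3, -1.0, 9.2]
opening: 0.0002
t 3.35 f,w,z [-0.111   0.0016  0.3065] y [-0.202 -0.68  -0.705] q [-0.13  0.4   1.47 -0.78  1.47  0.34] F [-0.31 -0.99  9.17] op 0.0
scene theta cand [(np.float64(1.54), 68), (np.float64(1.72), 0), (np.float64(1.74), 0), (np.float64(1.78), 0)]
side theta cand [(np.float64(1.5), 130), (np.float64(1.52), 450), (np.float64(1.54), 294), (np.float64(1.56), 38)]
```

```bash
python3 -m pendant '[[[0.4,-0.4,0,0,0,0,0],[0.1,-0.7,0,0,0,0,0],[-0.3,-1.1,0,0,0,0,0],[-0.7,-1.5,0,0,0,0,0],[-1.1,-1.9,0,0,0,0,0],[-1.5,-2.3,0,0,0,0,0],[-1.9,-2.7,0,0,0,0,0],[-2.3,-3.1,0,0,0,0,0],[-2.7,-3.5,0,0,0,0,0]]]';python3 -c "
from h import *
show(); lid(); lid('side')"
```

```text
time: 4.35
tool_pos: [0.4993, -0.1675, 0.3079]
tool_rot: [-1.569, -0.785, -1.869]
contact_force: [-0.1, -0.7, -0.1]
opening: 0.0004
t 4.35 f,w,z [-0.0662  0.0007  0.3079] y [-0.206 -0.676 -0.708] q [-0.05  0.43  1.43 -0.76  1.54  0.37] F [-0.08 -0.73 -0.12] op 0.0
scene theta cand [(np.float64(1.38), 1), (np.float64(1.4), 66), (np.float64(1.42), 63), (np.float64(1.44), 35)]
side theta cand [(np.float64(1.28), 4), (np.float64(1.3), 151), (np.float64(1.32), 505), (np.float64(1.34), 72)]
```

```bash
python3 -m pendant '[[[-0.7,-0.7,0,0,0,0,0],[-1.4,-1.4,0,0,0,0,0],[-2,-2,0,0,0,0,0],[0.1,-4.1,0,0,0,0,0],[2.2,-6.2,0,0,0,0,0],[0.7,-9.2,0,0,0,0,0],[-2.1,-12,0,0,0,0,0],[-4.9,-14.8,0,0,0,0,0],[-7.8,-17.7,0,0,0,0,0]]]';python3 -c "
from h import *
show(); lid('side');lid('side');show();plan(.13,0,.25,np.pi/4);plan(.08,0,.18,np.pi/4)"
```

```text
time: 5.35
tool_pos: [0.552, 0.0065, 0.3783]
tool_rot: [-1.568, -0.784, -1.869]
contact_force: [1.3, -0.2, -0.1]
opening: 0.0006
t 5.35 f,w,z [1.156e-01 1.000e-04 3.783e-01] y [-0.205 -0.676 -0.708] q [ 0.23  0.57  1.   -0.71  1.93  0.39] F [ 1.28 -0.2  -0.09] op 0.001
side theta cand [(np.float64(1.06), 1), (np.float64(1.08), 12), (np.float64(1.72), 0), (np.float64(1.74), 0)]
side theta cand [(np.float64(1.06), 33), (np.float64(1.08), 1), (np.float64(1.72), 0), (np.float64(1.74), 0)]
t 5.45 f,w,z [1.185e-01 2.000e-04 3.766e-01] y [-0.203 -0.676 -0.708] q [ 0.23  0.57  1.   -0.71  1.93  0.39] F [ 0.97 -0.46 -0.09] op 0.0
shift cm [-9.75  8.16 -0.01] turn [-0.004  0.004 -0.002]
shift cm [-11.15  16.65  -0.04] turn [-0.004  0.004 -0.002]
```

```bash
python3 -m pendant '[[[-3.3,2.7,0,0,0,0,0],[-6.6,5.4,0,0,0,0,0],[-9.7,8.2,0,0,0,0,0],[-9.5,12,0,0,0,0,0],[-8.7,15.6,0,0,0,0,0],[-8.7,15.6,0,0,0,0,0]]]';python3 -c "
from h import *
show(); lid('side');lid('scene');show()"
```

```text
time: 6.05
tool_pos: [0.5352, -0.0447, 0.2037]
tool_rot: [-1.577, -0.788, -1.866]
contact_force: [0.0, 0.8, 0.2]
opening: 0.0006
t 6.05 f,w,z [ 0.0618 -0.0009  0.2037] y [-0.212 -0.676 -0.705] q [ 0.15  0.63  1.38 -0.69  1.55  0.62] F [0.02 0.83 0.18] op 0.001
side theta cand [(np.float64(0.82), 5), (np.float64(0.84), 27), (np.float64(0.86), 17), (np.float64(1.74), 0)]
scene theta cand [(np.float64(0.88), 117), (np.float64(0.9), 305), (np.float64(0.92), 237), (np.float64(0.94), 52)]
t 6.15 f,w,z [0.0647 0.0009 0.2065] y [-0.206 -0.676 -0.708] q [ 0.16  0.63  1.37 -0.69  1.56  0.62] F [-0.1   1.09  0.26] op 0.0
```

```bash
python3 -m pendant '[[[0,0,0,0,0,0,0],[0,0,0,0,0,0,0],[0,0,0,0,0,0,0],[0,0,0,0,0,0,0],[0,0,0,0,0,0,0],[0,0,0,0,0,0,0],[0,0,0,0,0,0,0],[0,0,0,0,0,0,0]]]';python3 -c "
from h import *
show(); lid('scene');lid('scene');show()
c=viewer.read_camera('side'); save('side2.png',c['image'])"
```

```text
time: 6.95
tool_pos: [0.5379, -0.042, 0.2062]
tool_rot: [-1.568, -0.784, -1.869]
contact_force: [1.2, 1.7, 0.0]
opening: 0.0006
t 6.95 f,w,z [0.0651 0.0009 0.2062] y [-0.205 -0.676 -0.708] q [ 0.16  0.63  1.37 -0.69  1.55  0.62] F [1.16 1.69 0.01] op 0.001
scene theta cand [(np.float64(0.66), 283), (np.float64(0.68), 351), (np.float64(0.7), 185), (np.float64(0.72), 25)]
scene theta cand [(np.float64(0.66), 287), (np.float64(0.68), 342), (np.float64(0.7), 181), (np.float64(0.72), 31)]
t 7.05 f,w,z [0.065  0.0008 0.2063] y [-0.205 -0.676 -0.708] q [ 0.16  0.63  1.37 -0.69  1.55  0.62] F [0.68 1.83 0.78] op -0.0
```

View pics/side2.png

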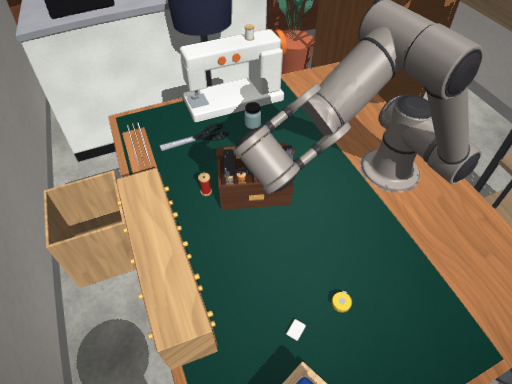

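The lid is at rest on the finger at about 0.60 rad, so it is caught. In the side view the wrist hides it at (265,165), and the bystanders look undisturbed. Next I lower it slowly.

```bash
python3 -m pendant '[[[-0.3,0,0,0,0,0,0],[-0.7,0,0,0,0,0,0],[-1.05,0.05,0,0,0,0,0],[-1.4,0.1,0,0,0,0,0],[-1.75,0.15,0,0,0,0,0],[-2.1,0.2,0,0,0,0,0],[-2.45,0.3,0,0,0,0,0],[-2.8,0.35,0,0,0,0,0],[-3.15,0.45,0,0,0,0,0],[-3.5,0.6,0,0,0,0,0],[-3.9,0.7,0,0,0,0,0],[-4.3,0.85,0,0,0,0,0],[-4.7,1.0,0,0,0,0,0],[-5.05,1.15,0,0,0,0,0],[-5.4,1.3,0,0,0,0,0],[-5.4,1.3,0,0,0,0,0]]]';python3 -c "
from h import *
show(); lid('scene');lid('side');show()"
```

```text
time: 8.7
tool_pos: [0.5464, -0.0143, 0.1583]
tool_rot: [-1.569, -0.785, -1.868]
contact_force: [-0.1, 1.2, -1.9]
opening: 0.0005
t 8.7 f,w,z [0.0941 0.0008 0.1583] y [-0.206 -0.676 -0.708] q [ 0.2   0.71  1.37 -0.67  1.52  0.69] F [-0.15  1.2  -1.87] op 0.0
scene theta cand [(np.float64(0.34), 55), (np.float64(0.36), 372), (np.float64(0.38), 374), (np.float64(0.4), 127)]
side theta cand [(np.float64(0.36), 86), (np.float64(0.38), 135), (np.float64(0.4), 64), (np.float64(0.42), 12)]
t 8.8 f,w,z [0.094  0.0009 0.1588] y [-0.206 -0.676 -0.708] q [ 0.2   0.71  1.37 -0.67  1.52  0.69] F [ 0.12  0.69 -1.71] op 0.0
```

```bash
python3 -m pendant '[[[-0.2,0.1,0,0,0,0,0],[-0.45,0.2,0,0,0,0,0],[-0.7,0.3,0,0,0,0,0],[-0.95,0.45,0,0,0,0,0],[-1.2,0.6,0,0,0,0,0],[-1.45,0.75,0,0,0,0,0],[-1.7,0.9,0,0,0,0,0],[-1.95,1.05,0,0,0,0,0],[-2.2,1.2,0,0,0,0,0],[-2.45,1.35,0,0,0,0,0],[-2.65,1.5,0,0,0,0,0],[-2.85,1.65,0,0,0,0,0],[-3.05,1.8,0,0,0,0,0],[-3.25,1.95,0,0,0,0,0],[-3.45,2.1,0,0,0,0,0],[-3.65,2.25,0,0,0,0,0],[-3.85,2.4,0,0,0,0,0],[-4.05,2.55,0,0,0,0,0],[-4.05,2.55,0,0,0,0,0]]]';python3 -c "
from h import *
show()
p=fz(world(viewer.read_camera('scene')).reshape(-1,3)); k=p[(abs(p[:,1])<.11)&(p[:,0]>-.08)&(p[:,0]<.05)&(p[:,2]>.11)&(p[:,2]<.19)]
print(len(k),np.polyfit(k[:,0],k[:,2],1),np.median(k,0))"
```

```text
time: 10.7
tool_pos: [0.5496, -0.0043, 0.1118]
tool_rot: [-1.569, -0.785, -1.869]
contact_force: [0.3, 0.2, -0.8]
opening: 0.0004
t 10.7 f,w,z [0.1046 0.001  0.1118] y [-0.206 -0.676 -0.708] q [ 0.21  0.77  1.38 -0.67  1.47  0.75] F [ 0.27  0.22 -0.83] op 0.0
2289 [0.03508123 0.13466767] [-0.01547375  0.01238327  0.1341837 ]
```

```bash
python3 -m pendant '[[[-0.1,0.1,0,0,0,0,0],[-0.2,0.2,0,0,0,0,0],[-0.3,0.3,0,0,0,0,0],[-0.4,0.4,0,0,0,0,0],[-0.5,0.5,0,0,0,0,0],[-0.6,0.6,0,0,0,0,0],[-0.7,0.7,0,0,0,0,0],[-0.8,0.8,0,0,0,0,0],[-0.9,0.9,0,0,0,0,0],[-0.9,0.9,0,0,0,0,0],[-0.9,0.9,0,0,0,0,0]]]';python3 -c "
from h import *
show()
p=fz(world(viewer.read_camera('scene')).reshape(-1,3)); k=p[(abs(p[:,1])<.11)&(p[:,0]>-.08)&(p[:,0]<.05)&(p[:,2]>.11)&(p[:,2]<.19)]
print(len(k),np.polyfit(k[:,0],k[:,2],1),np.median(k,0))"
```

```text
time: 11.85
tool_pos: [0.5496, -0.0043, 0.0996]
tool_rot: [-1.569, -0.785, -1.869]
contact_force: [-0.1, 0.0, 0.1]
opening: 0.0005
t 11.85 f,w,z [0.1045 0.001  0.0996] y [-0.206 -0.676 -0.708] q [ 0.21  0.79  1.39 -0.67  1.45  0.76] F [-0.08  0.05  0.09] op 0.001
2286 [0.00212698 0.13202534] [-0.01544155  0.01267549  0.13196539]
```

The lid is shut, with a measured slope of about 0.002. Now I back the hand out forwards, then up.

```bash
python3 -m pendant '[[[-1,-1,0,0,0,0,0],[-2.1,-2.1,0,0,0,0,0],[-3.5,-3.5,0,0,0,0,0],[-5,-5,0,0,0,0,0],[-4.5,-7.5,0,0,0,0,0],[-2.5,-10.5,0,0,0,0,0],[-0.5,-13,0,0,0,0,0],[-0.5,-13,0,0,0,0,0],[-0.5,-13,0,0,0,0,0],[-0.5,-13,0,0,0,0,0],[-0.5,-13,0,0,0,0,0]]]';python3 -c "
from h import *
show()
c=viewer.read_camera('scene'); save('scene3.png',c['image'])
q=np.load('scene0.npz'); W=world(c)
p=fz(W.reshape(-1,3)); k=p[(abs(p[:,1])<.11)&(p[:,0]>-.08)&(p[:,0]<.05)&(p[:,2]>.11)&(p[:,2]<.19)]
print(len(k),np.polyfit(k[:,0],k[:,2],1),np.median(k,0))
d=np.abs(c['image'].astype(int)-q['im']).max(2)>40
for n,(u,v,r) in dict(red=(235,253,14),blue=(183,207,12),jar=(112,217,15),tape=(348,161,10),chalk=(379,185,10),shears=(130,285,30)).items(): print(n,int(d[v-r:v+r,u-r:u+r].sum()))
"
```

```text
time: 13.0
tool_pos: [0.5768, 0.0869, 0.1867]
tool_rot: [-1.572, -0.786, -1.867]
contact_force: [0.3, -0.2, -0.3]
opening: 0.0007
t 13.0 f,w,z [0.1998 0.0003 0.1867] y [-0.207 -0.676 -0.707] q [ 0.33  0.8   1.1  -0.62  1.74  0.68] F [ 0.25 -0.22 -0.26] op 0.001
2286 [0.00306248 0.13200733] [-0.0154338   0.01294671  0.13196549]
red 201
blue 108
jar 0
tape 21
chalk 0
shears 9
```

View pics/scene3.png

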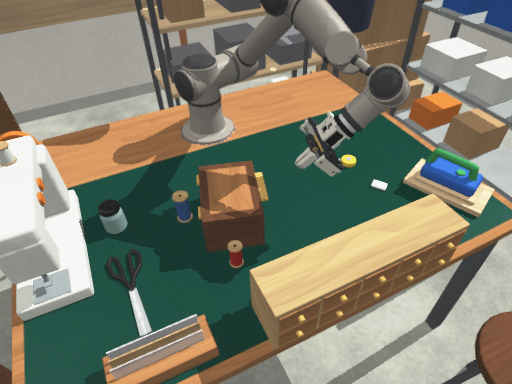

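The lid is shut at (230,195), the hand is clear at (320,150), and the red reel (235,253), blue reel (183,207) and the other bystanders sit at the same pixels as at the start. I'm handing in.

```bash
python3 -c "
from h import *
print(robot.hand_in())"
```

```text
the job is handed in; nothing more can be done
None
```

I tipped the lid forward with the closed fingers hooked behind its lip. It then fell by itself, with the hand clear, from about 1.2 to 0.6 rad, and I caught it there on the back of the fingers. I lowered it at roughly 0.15–0.2 rad/s until it was shut, withdrew forwards and upwards, and handed in at about 13 s.

**Last checks:**
- **Lid:** the slope measured 0.003 rad and the top sat at 132 mm, against a nominal 130.5 mm. That is shut, within the 2 mm calibration.
- **Hand:** it was about 90 mm clear of the lip, and the force reading was near zero.
- **Bystanders:** none showed visible movement. Comparing the pictures before and after gave no or almost no change at the jar, chalk and shears. The red reel (201 pixels), blue reel (108) and tape case (21) did show changes. I put these down to the lid and hand changing the background and shadows, since each stood at the same pixels, but I did not measure their displacement separately.
- **Forces:** early in the pull I read a downward push of about 9 N on the lid, below the 40 N limit, and eased it by raising the finger.

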